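# Pour the turned slugs into the slide-cover stock box

### The arm

A 7-joint arm with a two-finger parallel gripper is mounted at the origin on the work surface. World frame = base frame: x ahead of the robot, y to its left, z up, the work surface at z = 0. Lengths are in m, angles in rad, forces in N, time in s.
With the tool pointing down it reaches from about 0.425 to 0.875 m from the base axis. Payload 9.9 kg.
Tool frame: the origin (TCP) lies on the front face of the gripper's body, between the roots of the fingers; the fingertips stand 73 mm ahead of it and the grasp point (between the pads) lies 54 mm ahead of it; z points along the fingers, y is the direction in which the jaws open and shut (so a half turn about z gives the same grasp; the last joint's range is limited). The gripper opens to 85 mm and grips with 20 to 120 N. Pads are 22 mm wide; open, the fingers measure 114 mm over their backs; the gripper's body (76 mm by 85 mm) begins 54 mm behind the grasp point. The pads swing forward as they close: fully open they stand 13 mm farther back than shut.
Start: joints at [-1.404, 0.576, 0.025, 1.437, -0.015, 1.129, -0.057], TCP at [0.168, 0.654, 0.304] pointing down, gripper open.
Joint ranges: [-2.76, 2.76], [-0.34, 2.15], [-1.52, 1.57], [0.19, 2.46], [-1.09, 4.23], [0.17, 1.99], [-2.82, 2.82]. Speed limits (rad/s): [2.22, 2.22, 3.01, 3.01, 3.14, 3.14, 3.14].

### API

Orientations are given as a unit quaternion [x, y, z, w].
In Python, from station import observe, grab_frame, sign_off gives the robot as it stands.
- The arm moves only by the shell command python3 -m pendant 'ROWS'. ROWS is JSON, a list of rows, each a list of 7 numbers: the shift along the world's x, y, z normalised to -1 to 1, where 1 is 100 mm, then the turn, a rotation vector about the world's x, y, z normalised to -1 to 1, where 1 is pi rad, then the closure, from 0 (fully open) to 1 (shut). A call has exactly 8 rows; each row is the pose to reach, as a shift and turn from the pose commanded when the call began, turning the shorter way round; what a row does not reach only later rows make up. A row lasts 1/8 s, in which the tool goes at most 62.5 mm and 10.7 degrees, less where a joint would pass 70% of its speed; a pose out of reach is approached as far as the arm can. A call with a number of a shift or a turn outside -1 to 1 is refused whole. A call with a gripper value outside its range is refused whole. The fingers move at their own pace and stop on an object; the grip force is fixed at half the most. Time passes only in rows, so rows that repeat a pose let the fingers close, or fill a call up. It gives the time, the measured TCP pose, the force and the opening at its end, in the units of the state.
- observe(): the state, without advancing time (a new reading comes with each control period).
- grab_frame(name): name is "scene" or "top"; returns a dict with "color" (400x640x3 uint8, red, green, blue), "depth" (400x640 float32, m along the optical axis (not along the pixel's ray), 0 where there is no reading), "fx", "fy", "cx", "cy" (pixels), "dist_coeffs" ([k1, k2, p1, p2, k3] as OpenCV has them; the pictures are not rectified), "rvec" (rotation vector, rad) and "tvec" (3), from world to camera coordinates, as OpenCV has them. Camera axes: x right, y down, z forward; pixel columns grow to the right and rows downward; lengths in m; the calibration is good to about 2 mm. A picture is of the moment at which its call begins.
- sign_off(): hands the job in, once; it reports no verdict.
The state is a dict: "clock": time; "joint_pos": joint angles; "dq": joint speeds; "joint_torque": joint torques, N m; "tool_pos": TCP position; "eef_rot": TCP orientation; "ft_force": force on the tool from outside, world axes, zero at the start; "moment": the same for the moment, N m; "width": opening from 0.0 (shut) to 1.0 (fully open).
Only numpy, scipy, OpenCV 4.12 (cv2) and the standard library are available. Lean on these libraries where they do the work, as an engineer would, in place of code of your own. Each camera call takes 0.05 s, during which the arm holds its last target. There are 200 camera calls.

### The job

The flat cover of the grey stock box stands partly shut: first push it all the way back. Then pick up the cup of turned slugs, pour all six slugs into the open compartment of the box, and then slide the cover fully home over them without slamming it. Leave the empty cup standing upright on the bench. Do not knock the billet, the tape roll or the brush about.

Things in the scene. Friction and masses are not known exactly. Their poses are not given: they have to be found in the camera images.
- box: grey steel stock box, fixed to the bench, 220 long (x) x 130 wide (y) x 62 mm high; origin at the centre of its underside, x along its length, z up. The half at -x (nearer the robot) is one open compartment, inside 105 mm (box x -105 to 0) x 120 mm (box y +-60), walls 5 mm, inner floor 6 mm above the bench. The half at +x has a solid deck
- mouth (a point): centre of the compartment's open mouth: box (-52.5, 0, 62) mm. Along both long sides of the box (box y +-62.5 mm) stand 5 mm wide guide rails, up to 70 mm above the bench; the deck behind the mouth is 61 mm high
- cover (a joint): flat aluminium cover, 108 (box x) x 119 x 4 mm, sliding along box x on top of the box (plate 62.5 to 66.5 mm above the bench). Value in m: 0 = home at its hard stop, compartment covered; 0.106 = all the way back at its rear stop over the deck, compartment open. It closes to box -x. It drags with about 4 N and stays where it is left. It starts partly shut (0.02 to 0.06)
- cover_rib (a point): top centre of the upright rib across the middle of the cover: rib 10 mm thick (box x) x 70 mm wide (box y), from 66.5 to 90.5 mm above the bench. With the cover home the rib is at box x = -54 mm; its x shifts by the joint value
- cup: plain round steel cup, no handle, about 0.15 kg, 80 mm high, tapered: outer diameter 54 mm at the foot, 70 mm at the rim, with a straight black rubber grip sleeve of 65 mm diameter from 16 to 54 mm up; wall 3 mm, floor 4 mm; origin at the centre of its underside, z up through the mouth. It starts standing left or right of the box, full of slugs, and can swing in a weak or high grip
- cup_mid (a point): point on the cup's axis 30 mm above its underside, in the middle of the slugs at the start
- cup_rim (a point): centre of the cup's mouth, on its axis 80 mm above its underside
- billet: bystander: bare aluminium billet standing on end, 58 mm diameter, 110 mm high, on the side of the box where the cup is not; origin at the centre of its underside
- tape: bystander: roll of tape lying flat, 100 mm outer diameter, 25 mm high; origin at the centre of its underside
- brush: bystander: bench brush lying flat beyond the box, under 250 mm long; origin about its middle
- slug0_center (a point): centre of one of six like turned aluminium slugs, cylinders of 20 mm diameter x 22 mm, about 20 g each, which start loose in the cup in two layers of three; they slide and roll out only when the cup is tipped well past level (mouth pointing below the horizon), sometimes only after a shake or a further tilt
- slug1_center (a point): centre of one of six like turned aluminium slugs, cylinders of 20 mm diameter x 22 mm, about 20 g each, which start loose in the cup in two layers of three; they slide and roll out only when the cup is tipped well past level (mouth pointing below the horizon), sometimes only after a shake or a further tilt
- slug2_center (a point): centre of one of six like turned aluminium slugs, cylinders of 20 mm diameter x 22 mm, about 20 g each, which start loose in the cup in two layers of three; they slide and roll out only when the cup is tipped well past level (mouth pointing below the horizon), sometimes only after a shake or a further tilt
- slug3_center (a point): centre of one of six like turned aluminium slugs, cylinders of 20 mm diameter x 22 mm, about 20 g each, which start loose in the cup in two layers of three; they slide and roll out only when the cup is tipped well past level (mouth pointing below the horizon), sometimes only after a shake or a further tilt
- slug4_center (a point): centre of one of six like turned aluminium slugs, cylinders of 20 mm diameter x 22 mm, about 20 g each, which start loose in the cup in two layers of three; they slide and roll out only when the cup is tipped well past level (mouth pointing below the horizon), sometimes only after a shake or a further tilt
- slug5_center (a point): centre of one of six like turned aluminium slugs, cylinders of 20 mm diameter x 22 mm, about 20 g each, which start loose in the cup in two layers of three; they slide and roll out only when the cup is tipped well past level (mouth pointing below the horizon), sometimes only after a shake or a further tilt

How it is judged:
On the way, in this order (a step that is already met when the one before it is completed fails the run):
1. the cover is pushed all the way back (within 12 mm of its rear stop) (value of joint cover above 0.094 m), for 0.1 s.
2. the cup is lifted clear of the bench with all six slugs in it (height (world z) of cup above 0.04 m and distance between each of slug0_center, slug1_center, slug2_center, slug3_center, slug4_center, slug5_center and cup_mid below 0.05 m), for 0.1 s.
3. all six slugs lie in the compartment (x of slug0_center in the frame of box between -0.106 and 0 m and y of slug0_center in the frame of box between -0.061 and 0.061 m and z of slug0_center in the frame of box between 0 and 0.058 m and x of slug1_center in the frame of box between -0.106 and 0 m and y of slug1_center in the frame of box between -0.061 and 0.061 m and z of slug1_center in the frame of box between 0 and 0.058 m and x of slug2_center in the frame of box between -0.106 and 0 m and y of slug2_center in the frame of box between -0.061 and 0.061 m and z of slug2_center in the frame of box between 0 and 0.058 m and x of slug3_center in the frame of box between -0.106 and 0 m and y of slug3_center in the frame of box between -0.061 and 0.061 m and z of slug3_center in the frame of box between 0 and 0.058 m and x of slug4_center in the frame of box between -0.106 and 0 m and y of slug4_center in the frame of box between -0.061 and 0.061 m and z of slug4_center in the frame of box between 0 and 0.058 m and x of slug5_center in the frame of box between -0.106 and 0 m and y of slug5_center in the frame of box between -0.061 and 0.061 m and z of slug5_center in the frame of box between 0 and 0.058 m), for 0.2 s.
4. the cover is slid home over the slugs (all of step 3 and value of joint cover below 0.003 m), for 0.2 s.
At the end, for the whole second after the job is handed in: All six slugs lie inside the compartment, the cover is home within 3 mm of its stop, and the cup stands upright (within 0.08 rad) at rest on the bench (all of step 4 and angle between cup's own z axis and vertical below 0.08 rad and height (world z) of cup between -0.005 and 0.005 m and linear speed of cup below 0.02 m/s); the robot touches nothing.
It fails at once if the billet is shifted by more than 30 mm (distance of billet from where it was at the start of the episode above 0.03 m).
It fails at once if the tape is shifted by more than 30 mm (distance of tape from where it was at the start of the episode above 0.03 m).
It fails at once if the brush is shifted by more than 30 mm (distance of brush from where it was at the start of the episode above 0.03 m).
It fails at once if the billet is tipped over (angle between billet's own z axis and vertical above 0.5 rad).
It fails at once if the cover is slammed (slides faster than 0.4 m/s) (velocity of joint cover below -0.4 m/s or velocity of joint cover above 0.4 m/s).
It also fails if it takes over 72 s, if anything falls off the work surface, if the arm or the gripper's body presses on something with over 40 N, if the wrist force passes 120 N, or if a joint passes its speed limit or range.

## Working session

There is one attempt and no reset: what is moved stays moved. The work goes in short steps, Python scripts to look and compute and a shell command to move; the robot and the scene stay as the last step left them, time stands still between calls to the robot, and variables do not carry over. Pictures are saved under pics/ and viewed, about 8 in all and at most 12, crops included, and the job is handed in when it is done.

```bash
mkdir -p pics; cat > h.py <<'E'
import numpy as np, cv2
from station import observe, grab_frame
def cloud(f):
    K=np.array([[f['fx'],0,f['cx']],[0,f['fy'],f['cy']],[0,0,1.]])
    R=cv2.Rodrigues(np.array(f['rvec'],float))[0]; t=np.array(f['tvec'],float).ravel()
    v,u=np.mgrid[:400,:640]
    p=cv2.undistortPoints(np.stack([u,v],-1).reshape(-1,1,2).astype(np.float64),K,np.array(f['dist_coeffs'],float)).reshape(400,640,2)
    z=f['depth'].astype(float)
    W=(np.dstack([p[...,0]*z,p[...,1]*z,z])-t)@R
    W[z==0]=np.nan
    return W
def save(f,n): cv2.imwrite('pics/'+n,f['color'][...,::-1])
E
python3 - <<'E'
from h import *
print(observe())
for n in('scene','top'):
    f=grab_frame(n); save(f,n+'0.png'); W=cloud(f); np.save(n+'0.npy',W)
    R=cv2.Rodrigues(np.array(f['rvec'],float))[0]; print(n,-R.T@np.array(f['tvec']).ravel())
E
```

```text
{'clock': 0.0, 'joint_pos': array([-1.40380078,  0.57652302,  0.02481148,  1.43790752, -0.01499245,
        1.12901942, -0.05647331]), 'dq': array([-1.89695089e-03,  1.83233661e-03, -2.06603191e-03,  5.79114367e-04,
        9.29422755e-04,  7.94702672e-05, -1.10971519e-04]), 'joint_torque': array([ 9.57722477e-04, -7.65760517e+01,  2.25045696e+00, -2.85967809e+01,
        1.51911832e-02,  1.25486040e-02, -1.17671829e-05]), 'tool_pos': array([0.16740721, 0.65356115, 0.30304812]), 'eef_rot': array([ 1.25024019e-01,  9.92153362e-01, -8.33984376e-04, -6.66437223e-05]), 'ft_force': array([-0.14295779,  0.69030706,  0.04499803]), 'moment': array([-0.01765485,  0.06473968, -0.01544728]), 'width': 0.9997095595433931}
scene [0.88194645 0.33921584 0.64168824]
top [ 0.48446857 -0.01444081  1.01834932]
```

View pics/scene0.png

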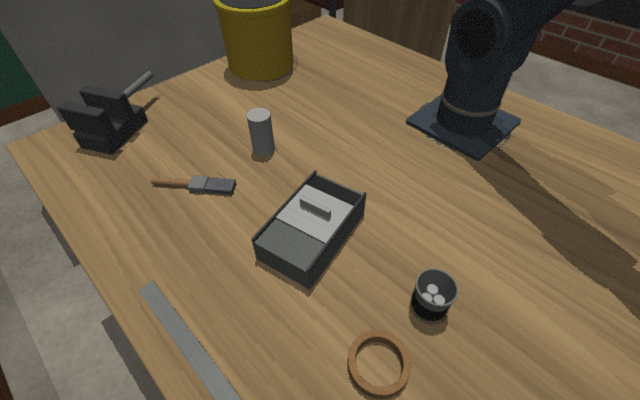

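View pics/top0.png

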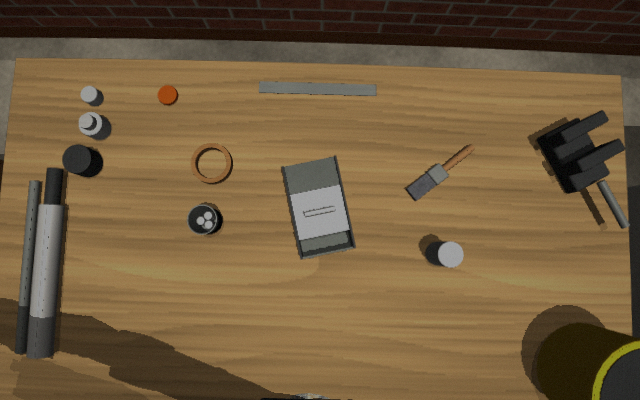

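The pictures show the box around (318,207) in the top view with the cover partly shut, and the cup of slugs to its left at (205,219). The tape is at (211,163), the brush at (440,172) and the billet at (450,254).

```bash
python3 - <<'E'
from h import *
W=np.load('top0.npy')
def reg(u0,u1,v0,v1,z0,z1):
    P=W[v0:v1,u0:u1].reshape(-1,3); return P[(P[:,2]>z0)&(P[:,2]<z1)]
b=reg(270,365,145,270,0.045,0.1)
r=cv2.minAreaRect((b[:,:2]*1000).astype(np.float32)); print('box',r, cv2.boxPoints(r).round(1).tolist())
rib=reg(270,365,145,270,0.08,0.1); print('rib',rib.mean(0),len(rib),cv2.minAreaRect((rib[:,:2]*1000).astype(np.float32)))
for n,a in dict(cup=(180,230,195,245,0.07,0.09),tape=(185,240,140,190,.015,.04),billet=(430,470,235,275,.1,.12),brush=(400,480,140,205,.006,.08)).items():
    p=reg(*a); print(n,len(p),p.mean(0),p[:,2].max(),cv2.minEnclosingCircle((p[:,:2]*1000).astype(np.float32)))
print('bench',np.nanmedian(W[280:300,250:400,2]))
S=np.load('scene0.npy'); P=S[270:325,405:465].reshape(-1,3); p=P[(P[:,2]>.074)&(P[:,2]<.09)]; print('cup scene',cv2.minEnclosingCircle((p[:,:2]*1000).astype(np.float32)))
P=S[170:290,250:370].reshape(-1,3);p=P[(P[:,2]>.045)&(P[:,2]<.1)]; print('box scene',cv2.minAreaRect((p[:,:2]*1000).astype(np.float32)));p=p[p[:,2]>.083];print('rib scene',cv2.minAreaRect((p[:,:2]*1000).astype(np.float32)))
E
```

```text
box ((569.9714965820312, -11.564353942871094), (220.4255828857422, 130.29547119140625), 13.373245239257812) [[447.70001220703125, 26.299999237060547], [477.79998779296875, -100.4000015258789], [692.2999877929688, -49.5], [662.0999755859375, 77.30000305175781]]
rib [ 0.55718427 -0.01406647  0.0901107 ] 144 ((557.478759765625, -14.09832763671875), (9.914263725280762, 68.97763061523438), 13.301766395568848)
cup 192 [0.53237963 0.25865089 0.07837372] 0.08487025903201081 ((532.5558471679688, 254.2237091064453), 35.48411560058594)
tape 626 [0.67397353 0.25525177 0.02434209] 0.03072348941496334 ((674.4179077148438, 256.01837158203125), 50.81085205078125)
billet 547 [ 0.46978822 -0.30245698  0.10994848] 0.11489858646059707 ((469.21807861328125, -303.8818054199219), 29.14937973022461)
brush 986 [ 0.66270783 -0.30019844  0.01794106] 0.0242522679365279 ((673.7535400390625, -314.88616943359375), 100.46985626220703)
bench 0.0004173726485724604
cup scene ((534.4524536132812, 254.73390197753906), 35.69948196411133)
box scene ((571.189453125, -10.824905395507812), (223.2072296142578, 131.4646759033203), 13.513683319091797)
rib scene ((560.3961181640625, -12.963623046875), (10.407769203186035, 70.28467559814453), 13.253830909729004)
```

```bash

python3 -m pendant '[[0.07,-0.12,-0.01,0,0,-0.006,0],[0.14,-0.24,-0.02,0,0,-0.012,0],[0.21,-0.36,-0.03,0,0,-0.018,0],[0.28,-0.48,-0.04,0,0,-0.025,0],[0.35,-0.6,-0.05,0,0,-0.031,0],[0.42,-0.72,-0.06,0,0,-0.038,0],[0.49,-0.84,-0.07,0,0,-0.044,0],[0.56,-0.95,-0.08,0,0,-0.05,0]]' && python3 -c "
from h import *;o=observe();print(o['clock'],o['tool_pos'],o['joint_pos'],o['eef_rot'])"
```

```text
clock: 1.1
tool_pos: [0.224, 0.5581, 0.2959]
eef_rot: [0.203, 0.979, 0.0, 0.0]
ft_force: [0.4, 0.4, -0.3]
width: 1.002
1.1 [0.22400299 0.55808833 0.29585846] [-1.31205455  0.47261502  0.06923299  1.65448328 -0.03703715  1.01576353
 -0.06923085] [2.03156140e-01 9.79146354e-01 3.55866498e-06 1.08640089e-05]
```

```bash

python3 -m pendant '[[0.07,-0.12,-0.01,0,0,-0.006,0],[0.14,-0.24,-0.02,0,0,-0.012,0],[0.21,-0.36,-0.03,0,0,-0.018,0],[0.28,-0.48,-0.04,0,0,-0.025,0],[0.35,-0.6,-0.05,0,0,-0.031,0],[0.42,-0.72,-0.06,0,0,-0.038,0],[0.49,-0.84,-0.07,0,0,-0.044,0],[0.56,-0.95,-0.08,0,0,-0.05,0]]' &&
python3 -m pendant '[[0.07,-0.12,-0.01,0,0,-0.006,0],[0.14,-0.24,-0.02,0,0,-0.012,0],[0.21,-0.36,-0.03,0,0,-0.018,0],[0.28,-0.48,-0.04,0,0,-0.025,0],[0.35,-0.6,-0.05,0,0,-0.031,0],[0.42,-0.72,-0.06,0,0,-0.038,0],[0.49,-0.84,-0.07,0,0,-0.044,0],[0.56,-0.95,-0.08,0,0,-0.05,0]]' &&
python3 -m pendant '[[0.07,-0.12,-0.01,0,0,-0.006,0],[0.14,-0.24,-0.02,0,0,-0.012,0],[0.21,-0.36,-0.03,0,0,-0.018,0],[0.28,-0.48,-0.04,0,0,-0.025,0],[0.35,-0.6,-0.05,0,0,-0.031,0],[0.42,-0.72,-0.06,0,0,-0.038,0],[0.49,-0.84,-0.07,0,0,-0.044,0],[0.56,-0.95,-0.08,0,0,-0.05,0]]' &&
python3 -m pendant '[[0.07,-0.12,-0.01,0,0,-0.006,0],[0.14,-0.24,-0.02,0,0,-0.012,0],[0.21,-0.36,-0.03,0,0,-0.018,0],[0.28,-0.48,-0.04,0,0,-0.025,0],[0.35,-0.6,-0.05,0,0,-0.031,0],[0.42,-0.72,-0.06,0,0,-0.038,0],[0.49,-0.84,-0.07,0,0,-0.044,0],[0.56,-0.95,-0.08,0,0,-0.05,0]]' &&
python3 -m pendant '[[0.07,-0.12,-0.01,0,0,-0.006,0],[0.14,-0.24,-0.02,0,0,-0.012,0],[0.21,-0.36,-0.03,0,0,-0.018,0],[0.28,-0.48,-0.04,0,0,-0.025,0],[0.35,-0.6,-0.05,0,0,-0.031,0],[0.42,-0.72,-0.06,0,0,-0.038,0],[0.49,-0.84,-0.07,0,0,-0.044,0],[0.56,-0.95,-0.08,0,0,-0.05,0]]' &&
python3 -m pendant '[[0.07,-0.12,-0.01,0,0,-0.006,0],[0.14,-0.24,-0.02,0,0,-0.012,0],[0.21,-0.36,-0.03,0,0,-0.018,0],[0.28,-0.48,-0.04,0,0,-0.025,0],[0.35,-0.6,-0.05,0,0,-0.031,0],[0.42,-0.72,-0.06,0,0,-0.038,0],[0.49,-0.84,-0.07,0,0,-0.044,0],[0.56,-0.95,-0.08,0,0,-0.05,0]]'; python3 -c "
from h import *;from scipy.spatial.transform import Rotation as R
o=observe();print(o['tool_pos'],o['joint_pos'],R.from_quat(o['eef_rot']).as_matrix().round(3))"
```

```text
clock: 2.1
tool_pos: [0.28, 0.4631, 0.2879]
eef_rot: [0.279, 0.96, 0.0, 0.0]
ft_force: [-0.8, 0.1, -0.1]
width: 1.003
clock: 3.1
tool_pos: [0.336, 0.368, 0.2798]
eef_rot: [0.354, 0.935, -0.0, 0.0]
ft_force: [0.8, -0.8, 0.0]
width: 1.0
clock: 4.1
tool_pos: [0.392, 0.2731, 0.2719]
eef_rot: [0.426, 0.905, 0.0, 0.0]
ft_force: [0.6, 1.0, 0.4]
width: 0.997
clock: 5.1
tool_pos: [0.448, 0.1781, 0.2638]
eef_rot: [0.496, 0.868, 0.0, -0.0]
ft_force: [0.7, -0.0, -0.7]
width: 1.0
clock: 6.1
tool_pos: [0.504, 0.0831, 0.2558]
eef_rot: [0.562, 0.827, 0.0, 0.0]
ft_force: [0.2, -0.1, 0.3]
width: 1.0
clock: 7.1
tool_pos: [0.56, -0.0119, 0.2478]
eef_rot: [0.626, 0.78, -0.0, -0.0]
ft_force: [0.1, -0.5, 0.9]
width: 1.0
[ 0.55998032 -0.01191704  0.2478172 ] [-0.32003755  0.49151891  0.38781613  1.83018606 -0.23662878  0.86530138
  0.3999014 ] [[-0.217  0.976 -0.   ]
 [ 0.976  0.217 -0.   ]
 [-0.    -0.    -1.   ]]
```

```bash

python3 -m pendant '[[-0.01,-0.015,-0.12,0,0,0.004,0],[-0.015,-0.015,-0.25,0,0,0.004,0],[-0.015,-0.015,-0.37,0,0,0.004,0],[-0.015,-0.015,-0.5,0,0,0.004,0],[-0.015,-0.015,-0.65,0,0,0.004,0],[-0.015,-0.015,-0.8,0,0,0.004,0],[-0.015,-0.015,-0.92,0,0,0.004,0],[-0.015,-0.015,-0.98,0,0,0.004,0]]' &&
python3 -m pendant '[[0,0,0,0,0,0,0.3],[0,0,0,0,0,0,0.5],[0,0,0,0,0,0,0.7],[0,0,0,0,0,0,0.85],[0,0,0,0,0,0,1],[0,0,0,0,0,0,1],[0,0,0,0,0,0,1],[0,0,0,0,0,0,1]]'; python3 -c "
from h import *
f=grab_frame('scene');cv2.imwrite('pics/s1.png',cv2.resize(f['color'][130:310,220:420,::-1],None,fx=3,fy=3))"
```

```text
clock: 8.1
tool_pos: [0.5578, -0.0126, 0.1489]
eef_rot: [0.62, 0.784, -0.0, -0.0]
ft_force: [0.6, 0.7, -1.0]
width: 1.006
clock: 9.1
tool_pos: [0.5582, -0.0126, 0.1503]
eef_rot: [0.62, 0.785, 0.0, 0.0]
ft_force: [-1.9, 0.5, 5.8]
width: 0.096
```

View pics/s1.png

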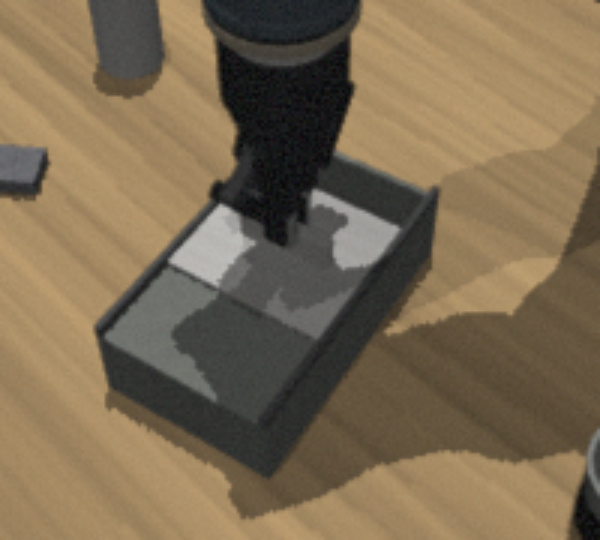

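```bash

python3 -m pendant '[[0.05,0.012,0.01,0,0,0,1],[0.14,0.033,0.01,0,0,0,1],[0.24,0.057,0.01,0,0,0,1],[0.34,0.081,0.01,0,0,0,1],[0.44,0.104,0.01,0,0,0,1],[0.54,0.128,0.01,0,0,0,1],[0.59,0.14,0.01,0,0,0,1],[0.61,0.145,0.01,0,0,0,1]]'; python3 - <<'E'
from h import *
f=grab_frame('scene');W=cloud(f)
cv2.imwrite('pics/s2.png',cv2.resize(f['color'][130:310,220:420,::-1],None,fx=3,fy=3))
print(observe()['ft_force'])
E
```

```text
clock: 10.15
tool_pos: [0.619, 0.002, 0.1505]
eef_rot: [0.62, 0.785, -0.0, -0.0]
ft_force: [-4.3, -1.6, -8.7]
width: 0.097
[ -2.03995537  -0.9656829  -10.58913677]
```

View pics/s2.png

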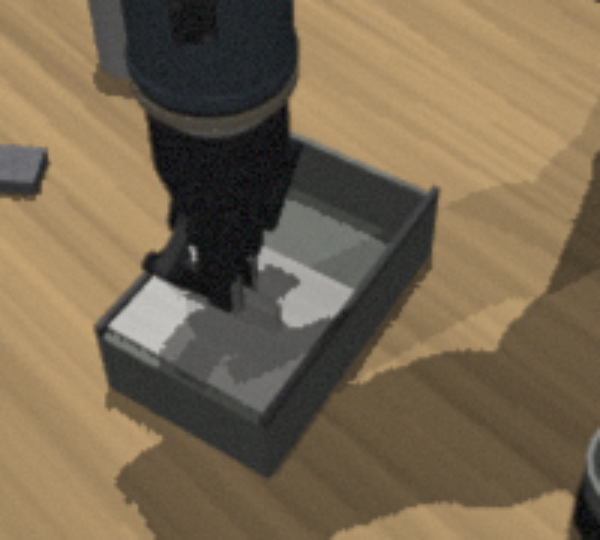

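The cover is now right back over the deck, and the open compartment shows at about (310,240) in the crop. I'll release it and lift. I'll also record joint/pose pairs so I can fit the arm's kinematics: pouring needs a side grasp, so I must know what it can reach.

```bash
cat > log.py <<'E'
import json
from station import observe
o=observe(); print([round(float(x),3) for x in o['joint_pos']])
open('log.txt','a').write(json.dumps([list(map(float,o[k])) for k in('joint_pos','tool_pos','eef_rot')])+'\n')
E
python3 log.py
python3 -m pendant '[[0,0,0,0,0,0,0.8],[0,0,0,0,0,0,0.5],[0,0,0,0,0,0,0.2],[0,0,0,0,0,0,0],[0,0,0.05,0,0,0,0],[0,0,0.2,0,0,0,0],[0,0.1,0.5,0,0,0,0],[0,0.2,0.9,0,0,0,0]]'; python3 log.py
python3 -m pendant '[[-0.05,0.1,0.1,0,0,0,0],[-0.1,0.2,0.2,0,0,0,0],[-0.15,0.3,0.25,0,0,0,0],[-0.2,0.4,0.3,0,0,0,0],[-0.25,0.5,0.3,0,0,0,0],[-0.3,0.6,0.3,0,0,0,0],[-0.35,0.7,0.3,0,0,0,0],[-0.4,0.8,0.3,0,0,0,0]]'; python3 log.py
cat > fit.py <<'E'
import numpy as np, json, itertools
from scipy.optimize import least_squares
from scipy.spatial.transform import Rotation as R
D=[json.loads(l) for l in open('log.txt')]
D+=[[[-1.40380078,0.57652302,0.02481148,1.43790752,-0.01499245,1.12901942,-0.05647331],[0.16740721,0.65356115,0.30304812],[.125024,.992153,-.000834,-.0000666]],
[[-1.31205455,0.47261502,0.06923299,1.65448328,-0.03703715,1.01576353,-0.06923085],[.224003,.558088,.295858],[.203156,.979146,0,0]],
[[-0.32003755,0.49151891,0.38781613,1.83018606,-0.23662878,0.86530138,0.3999014],[.55998,-.011917,.247817],R.from_matrix([[-.217,.976,0],[.976,.217,0],[0,0,-1]]).as_quat()]]
def fk(p,s,q):
    a,b,c,d,y0,y7,e1,e2=p
    M=R.identity(); t=np.zeros(3)
    M=R.from_euler('z',y0+s[0]*q[0]); t=t+M.apply([0,0,a])
    M=M*R.from_euler('y',q[1])*R.from_euler('z',s[1]*q[2]); t=t+M.apply([e1,0,b])
    M=M*R.from_euler('y',q[3]); t=t+M.apply([-e2,0,c]); M=M*R.from_euler('z',s[2]*q[4])*R.from_euler('y',q[5]); t=t+M.apply([0,0,d])
    return t,M*R.from_euler('z',y7+s[3]*q[6])
def res(p,s):
    o=[]
    for q,t,r in D:
        T,M=fk(p,s,q); o+=[T-t,0.3*(M*R.from_quat(r).inv()).as_rotvec()]
    return np.concatenate(o)
if __name__=='__main__':
    best=min((least_squares(res,[.3,.4,.35,.25,y0,y7,0,0],args=(s,)).__dict__|{'s':s} if 0 else (lambda r:dict(c=r.cost,x=r.x.tolist(),s=s))(least_squares(res,[.3,.4,.35,.25,y0,y7,0,0],args=(s,))) for s in itertools.product([1,-1],repeat=4) for y0 in(0,3.1) for y7 in (0,1.57,3.1,-1.57)),key=lambda r:r['c'])
    print(best); json.dump(best,open('fit.json','w')); print(np.abs(res(best['x'],best['s'])).max())
E
python3 fit.py
```

```text
[-0.277, 0.683, 0.324, 1.769, -0.303, 0.739, 0.438]
clock: 11.2
tool_pos: [0.6187, 0.022, 0.2422]
eef_rot: [0.62, 0.784, -0.0, -0.0]
ft_force: [0.4, 1.2, 0.6]
width: 1.0
[-0.345, 0.579, 0.379, 1.682, -0.255, 0.931, 0.364]
clock: 12.2
tool_pos: [0.5786, 0.1025, 0.2707]
eef_rot: [0.62, 0.784, -0.0, -0.0]
ft_force: [0.4, -0.7, -0.9]
width: 0.999
[-0.512, 0.505, 0.398, 1.731, -0.232, 0.952, 0.21]
{'c': np.float64(2.1843937891349783e-05), 'x': [-2.294127331728705, 0.5727504249320174, 0.3717860937028273, -2.2889372602164064, -0.07281210507193009, 1.4980455451844266, 0.02629511439366115, 0.0020656474596533374], 's': (-1, -1, -1, -1)}
0.002844389375064319
```

```bash

python3 -m pendant '[[0,0,0.1,0.02,0,0,0],[0,0,0.2,0.04,0,0,0],[0,0,0.3,0.06,0,0,0],[0,0,0.4,0.08,0,0,0],[0,0,0.5,0.1,0,0,0],[0,0,0.5,0.12,0,0,0],[0,0,0.5,0.14,0,0,0],[0,0,0.5,0.15,0,0,0]]'; python3 log.py
python3 -m pendant '[[0,0,0,-0.02,-0.02,0,0],[0,0,0,-0.04,-0.04,0,0],[0,0,0,-0.06,-0.06,0,0],[0,0,0,-0.08,-0.08,0,0],[0,0,0,-0.1,-0.1,0,0],[0,0,0,-0.12,-0.12,0,0],[0,0,0,-0.14,-0.14,0,0],[0,0,0,-0.15,-0.15,0,0]]'; python3 log.py; python3 fit.py
```

```text
clock: 13.2
tool_pos: [0.5789, 0.1015, 0.3207]
eef_rot: [0.603, 0.762, 0.183, -0.145]
ft_force: [-0.8, 0.3, -0.5]
width: 0.999
[-0.162, 0.454, 0.199, 1.723, -0.645, 1.081, 0.593]
clock: 14.2
tool_pos: [0.5785, 0.1031, 0.3209]
eef_rot: [0.56, 0.797, 0.136, 0.18]
ft_force: [0.3, 0.7, -0.3]
width: 0.995
[-0.689, 0.306, 0.493, 2.004, -0.125, 0.421, 0.201]
{'c': np.float64(0.00018409982413564825), 'x': [0.28046846240535994, 0.572619785101013, 0.38201899240355486, 0.283355455185947, -0.07111402710305592, 1.5016039260610778, 0.01787921640306661, 0.0009859878626591123], 's': (-1, -1, -1, -1)}
0.00972044412104367
```

```bash
cat > fit2.py <<'E'
import numpy as np, json
from scipy.optimize import least_squares
from scipy.spatial.transform import Rotation as R
import fit
Rz=lambda a:R.from_euler('z',a); Ry=lambda a:R.from_euler('y',a)
def fk(p,q):
    A,B,C,Dd=p[0:3],p[3:6],p[6:9],p[9:12]; o=p[12:19]; q=np.asarray(q)*[-1,1,-1,1,-1,1,-1]+o
    M=Rz(q[0]); t=M.apply(A)
    M=M*Ry(q[1])*Rz(q[2]); t=t+M.apply(B)
    M=M*Ry(q[3])*Rz(q[4]); t=t+M.apply(C)
    M=M*Ry(q[5]); t=t+M.apply(Dd)
    return t,M*Rz(q[6])
p0=np.array([0,0,.28,0,0,.57,0,0,.38,0,0,.28,0,0,0,0,0,0,np.pi/2])
def res(p):
    o=[]
    for q,t,r in fit.D:
        T,M=fk(p,q); o+=[(T-t)/.001,(M*R.from_quat(r).inv()).as_rotvec()/.002]
    w=np.array([.03]*12+[.05]*7)
    return np.concatenate(o+[.1*(p-p0)/w])
r=least_squares(res,p0); P=r.x
if __name__=='__main__':
    print(P.round(4)); e=res(P)[:-19].reshape(-1,6); print(e.round(1))
E
python3 fit2.py
```

```text
[ 0.0000e+00 -1.5000e-02  2.6670e-01  0.0000e+00 -3.1500e-02  5.8730e-01
 -0.0000e+00 -2.0000e-04  3.9130e-01  0.0000e+00 -2.0000e-04  2.8860e-01
  1.0000e-04 -0.0000e+00 -1.0000e-04  1.0000e-04  1.0000e-04 -0.0000e+00
  1.5708e+00]
[[ 0.  -0.   0.  -0.  -0.  -0. ]
 [ 0.   0.   0.   0.  -0.  -0. ]
 [ 0.   0.   0.   0.  -0.  -0. ]
 [ 0.   0.  -0.   0.  -0.  -0. ]
 [ 0.  -0.  -0.   0.   0.  -0. ]
 [-0.  -0.  -0.  -0.   0.  -0. ]
 [-0.  -0.   0.  -0.  -0.  -0. ]
 [ 0.   0.   0.  -0.   0.   0.2]]
```

```bash
cat > plan.py <<'E'
import numpy as np
from fit2 import *
LO=np.array([-2.76,-.34,-1.52,.19,-1.09,.17,-2.82])+.06; HI=np.array([2.76,2.15,1.57,2.46,4.23,1.99,2.82])-.06
def ik(T,M,q0,reg=.02):
    def f(q):
        t,m=fk(P,q); return np.r_[(t-T)/.01,(m*M.inv()).as_rotvec()/.05,reg*(q-q0)]
    s=least_squares(f,np.clip(q0,LO+1e-3,HI-1e-3),bounds=(LO,HI)); e=np.abs(f(s.x)[:6]).max()
    return s.x,e
def side(psi,th,flip):
    a=np.array([np.cos(psi)*np.cos(th),np.sin(psi)*np.cos(th),-np.sin(th)])
    y=np.cross([0,0,1],a); y/=np.linalg.norm(y); y*=flip
    return a,R.from_matrix(np.c_[np.cross(y,a),y,a])
G=np.array([.5335,.2545,.038]); d=.053
E
cat > s1.py <<'E'
from plan import *
q0=np.array([-0.689,0.306,0.493,2.004,-0.125,0.421,0.201])
for psi in range(-180,180,15):
  for fl in(1,-1):
    a,M=side(np.radians(psi),np.radians(20),fl)
    b=None
    for s in (q0,[-.7,1,.5,1.8,1.5,1.2,0],[-.4,1,0,2,3,.8,0],[-.7,.8,-.8,2,1.5,1.2,0],[-.4,1,0,1.8,-.8,1.2,0]):
        q,e=ik(G-d*a,M,np.array(s,float))
        if e<.1 and (b is None or np.abs(q-q0).max()<np.abs(b-q0).max()): b=q
    if b is not None: print(psi,fl,b.round(2))
E
time python3 s1.py
```

```text
-105 1 [-1.09  1.43  0.79  1.11 -0.    1.74 -0.73]
-105 -1 [-0.76  1.28 -0.08  1.09  0.56  1.93  1.9 ]
-90 1 [-1.23  1.4   0.82  1.31  0.07  1.47 -0.65]
-90 -1 [-0.69  1.24 -0.4   1.28  0.87  1.93  1.77]
-75 1 [-1.38  1.39  0.88  1.52  0.13  1.18 -0.59]
-75 -1 [-0.65  1.23 -0.59  1.48  1.1   1.93  1.7 ]
-60 1 [-1.53  1.42  0.97  1.73  0.13  0.84 -0.51]
-60 -1 [-0.68  1.19 -0.6   1.7   1.25  1.84  1.67]
-45 1 [-1.67  1.52  1.1   1.95  0.    0.46 -0.33]
-45 -1 [-0.87  1.1  -0.34  1.92  1.34  1.55  1.64]
-30 1 [-0.78  1.12 -0.5   2.13  1.6   1.67 -1.62]
-30 -1 [-1.2   1.09  0.13  2.15  1.52  1.1   1.48]
-15 1 [-0.8   1.14 -0.44  2.34  1.85  1.69 -1.74]
-15 -1 [-0.94  1.11 -0.23  2.35  1.85  1.51  1.33]
60 1 [ 0.77  1.75 -1.46  2.4   2.7   0.7   0.55]
75 1 [ 0.7   1.4  -1.08  2.21  3.96  0.23 -0.74]
75 -1 [ 0.65  1.33 -0.98  2.21  4.17  0.33  2.17]
90 1 [ 0.57  1.25 -0.84  2.   -1.03  0.49 -2.  ]
90 -1 [ 0.57  1.25 -0.84  2.   -1.03  0.49  1.14]
105 1 [ 0.22  1.12 -0.34  1.79 -1.03  1.05 -1.97]
105 -1 [ 0.25  1.12 -0.39  1.79 -1.    1.02  1.14]
120 1 [-0.07  1.14  0.07  1.58 -1.03  1.48 -1.91]
120 -1 [ 0.15  1.16 -0.33  1.57 -0.78  1.26  1.02]
135 1 [-0.28  1.24  0.36  1.38 -1.02  1.8  -1.83]
135 -1 [ 0.06  1.21 -0.31  1.36 -0.62  1.48  0.96]
150 1 [-0.32  1.29  0.35  1.18 -0.87  1.93 -1.84]
150 -1 [ 0.15  1.35 -0.77  1.15 -0.15  1.63  0.66]
165 1 [-0.2   1.31 -0.15  0.98 -0.43  1.93 -2.06]
165 -1 [-0.01  1.38 -0.69  0.97 -0.09  1.88  0.77]
real	0m51.889s
user	0m50.891s
sys	0m0.168s
```

```bash
cat > s2.py <<'E'
from plan import *
import sys
C=np.array([.570,-.0115]); yw=np.radians(13.35); ex=np.array([np.cos(yw),np.sin(yw),0]); ey=np.array([-ex[1],ex[0],0]); ez=np.array([0,0,1.])
def bx(x,y,z): return np.array([C[0],C[1],0])+x*ex+y*ey+z*ez
th=np.radians(20); psi=yw-np.pi/2
a,M=side(psi,th,1)
W=[('pre',G+[0,0,.10]-.12*a,M),('near',G-.12*a,M),('grasp',G-d*a,M),('lift',G-d*a+[0,0,.13],M)]
def pour(phi,lip):   # rotate about a by -phi, keeping lowest rim point at lip
    Q=R.from_rotvec(-phi*a); u=Q.apply(ez); 
    h=-ez+u*u[2]; n=np.linalg.norm(h); h=h/n if n>.05 else -ex
    rim=lip-.035*h; g=rim-.042*u
    return g-d*Q.apply(a),Q*M,np.degrees(np.arccos(u[2]))
if __name__=='__main__':
    lip0=bx(-.075,0,.085)
    tilts=[]
    for ph in (0,40,80,100,120,140,160):
        t,m,tt=pour(np.radians(ph),lip0+[0,0,.03 if ph<60 else 0]); W.append((f'p{ph} tilt{tt:.0f}',t,m))
    q=np.array([-0.689,0.306,0.493,2.004,-0.125,0.421,0.201]); t0,m0=fk(P,q)
    for n,t,m in W:
        rv=(m*m0.inv()).as_rotvec()
        emax=0
        for k in range(1,7):
            q,e=ik(t0+(t-t0)*k/6,R.from_rotvec(rv*k/6)*m0,q,.05); emax=max(e,emax)
        print(n,'pos',t.round(4),'d/100',((t-t0)*10).round(2),'turn/pi',(rv/np.pi).round(3),'q',q.round(2),'err',round(emax,2)); t0,m0=t,m
E
python3 s2.py; python3 -c "
from fit2 import *
from station import observe
o=observe();print(o['tool_pos'],o['eef_rot'])"
```

```text
pre pos [0.5075 0.3642 0.179 ] d/100 [-0.71  2.61 -1.42] turn/pi [-0.359  0.017 -0.115] q [-1.43  1.28  0.99  1.39  0.12  1.42 -0.46] err 0.0
near pos [0.5075 0.3642 0.079 ] d/100 [ 0.  0. -1.] turn/pi [0. 0. 0.] q [-1.42  1.4   0.93  1.37  0.06  1.36 -0.54] err 0.0
grasp pos [0.522  0.303  0.0561] d/100 [ 0.15 -0.61 -0.23] turn/pi [0. 0. 0.] q [-1.39  1.42  0.93  1.49  0.07  1.2  -0.54] err 0.0
lift pos [0.522  0.303  0.1861] d/100 [0.  0.  1.3] turn/pi [0. 0. 0.] q [-1.41  1.25  1.01  1.52  0.15  1.28 -0.45] err 0.0
p0 tilt0 pos [0.5196 0.0277 0.0911] d/100 [-0.02 -2.75 -0.95] turn/pi [0. 0. 0.] q [-1.22  1.39  1.02  2.04  0.21  0.53 -0.54] err 0.0
p40 tilt37 pos [0.4356 0.001  0.1211] d/100 [-0.84 -0.27  0.3 ] turn/pi [-0.048  0.203  0.076] q [-1.26  1.27  0.93  2.27  0.53  0.46 -0.2 ] err 0.0
p80 tilt74 pos [ 0.442  -0.0048  0.1255] d/100 [ 0.06 -0.06  0.04] turn/pi [-0.048  0.203  0.076] q [-1.17  1.17  0.78  2.26  0.78  0.57  0.24] err 0.0
p100 tilt92 pos [ 0.4524 -0.004   0.1396] d/100 [0.1  0.01 0.14] turn/pi [-0.024  0.102  0.038] q [-1.12  1.09  0.7   2.24  0.86  0.68  0.53] err 0.0
p120 tilt109 pos [ 4.651e-01 -1.000e-04  1.499e-01] d/100 [0.13 0.04 0.1 ] turn/pi [-0.024  0.102  0.038] q [-1.06  1.02  0.62  2.21  0.91  0.78  0.86] err 0.0
p140 tilt124 pos [0.4771 0.0069 0.1556] d/100 [0.12 0.07 0.06] turn/pi [-0.024  0.102  0.038] q [-1.01  0.98  0.54  2.17  0.94  0.88  1.19] err 0.0
p160 tilt135 pos [0.4844 0.0153 0.1576] d/100 [0.07 0.08 0.02] turn/pi [-0.024  0.102  0.038] q [-0.96  0.95  0.45  2.14  0.95  0.96  1.53] err 0.0
[0.57848276 0.10306906 0.32091988] [0.55998557 0.79720904 0.1362535  0.17974675]
```

```bash

python3 -m pendant '[[-0.03,0.11,0,-0.015,0.001,-0.005,0],[-0.06,0.22,0,-0.03,0.001,-0.01,0],[-0.09,0.33,0,-0.045,0.002,-0.014,0],[-0.12,0.44,-0.02,-0.06,0.003,-0.019,0],[-0.15,0.55,-0.05,-0.075,0.004,-0.024,0],[-0.18,0.66,-0.08,-0.09,0.004,-0.029,0],[-0.21,0.77,-0.1,-0.105,0.005,-0.033,0],[-0.24,0.87,-0.12,-0.12,0.006,-0.038,0]]'
python3 log.py
python3 -m pendant '[[-0.03,0.11,0,-0.015,0.001,-0.005,0],[-0.06,0.22,0,-0.03,0.001,-0.01,0],[-0.09,0.33,-0.05,-0.045,0.002,-0.014,0],[-0.12,0.44,-0.1,-0.06,0.003,-0.019,0],[-0.15,0.55,-0.15,-0.075,0.004,-0.024,0],[-0.18,0.66,-0.2,-0.09,0.004,-0.029,0],[-0.21,0.77,-0.25,-0.105,0.005,-0.033,0],[-0.24,0.87,-0.3,-0.12,0.006,-0.038,0]]'
python3 log.py
python3 -m pendant '[[-0.03,0.11,-0.05,-0.015,0.001,-0.005,0],[-0.06,0.22,-0.15,-0.03,0.001,-0.01,0],[-0.09,0.33,-0.25,-0.045,0.002,-0.014,0],[-0.12,0.44,-0.4,-0.06,0.003,-0.019,0],[-0.15,0.55,-0.55,-0.075,0.004,-0.024,0],[-0.18,0.66,-0.7,-0.09,0.004,-0.029,0],[-0.21,0.77,-0.85,-0.105,0.005,-0.033,0],[-0.23,0.87,-1,-0.12,0.006,-0.038,0]]'
python3 log.py
python3 - <<'E'
from s2 import *
from station import observe
o=observe(); t0=o['tool_pos']; m0=R.from_quat(o['eef_rot'])
for n,t,m in W[:3]: print(n,((t-t0)*10).round(3),((m*m0.inv()).as_rotvec()/np.pi).round(4))
E
```

```text
clock: 15.2
tool_pos: [0.5547, 0.1901, 0.3088]
eef_rot: [0.565, 0.775, -0.032, 0.282]
ft_force: [-0.2, 0.1, 0.1]
width: 1.003
[-1.257, 0.557, 0.905, 1.897, 0.174, 0.672, -0.293]
clock: 16.2
tool_pos: [0.5306, 0.2771, 0.2785]
eef_rot: [0.546, 0.723, -0.198, 0.373]
ft_force: [-0.0, -0.6, -0.9]
width: 1.0
[-1.404, 0.876, 0.962, 1.682, 0.203, 1.043, -0.44]
clock: 17.2
tool_pos: [0.5075, 0.3642, 0.1779]
eef_rot: [0.507, 0.643, -0.357, 0.45]
ft_force: [0.2, -0.9, 0.8]
width: 1.004
[-1.412, 1.25, 0.917, 1.388, 0.181, 1.43, -0.516]
pre [-0.     0.     0.011] [ 0.0006 -0.001  -0.0001]
near [-0.     0.    -0.989] [ 0.0006 -0.001  -0.0001]
grasp [ 0.145 -0.612 -1.218] [ 0.0006 -0.001  -0.0001]
```

```bash

python3 -m pendant '[[0,0,-0.1,0,0,0,0],[0,0,-0.25,0,0,0,0],[0,0,-0.4,0,0,0,0],[0,0,-0.55,0,0,0,0],[0,0,-0.7,0,0,0,0],[0,0,-0.85,0,0,0,0],[0,0,-0.95,0,0,0,0],[0,0,-0.99,0,0,0,0]]'
python3 -m pendant '[[0.02,-0.08,-0.03,0,0,0,0],[0.04,-0.16,-0.06,0,0,0,0],[0.06,-0.24,-0.09,0,0,0,0],[0.08,-0.33,-0.12,0,0,0,0],[0.1,-0.42,-0.16,0,0,0,0],[0.12,-0.5,-0.19,0,0,0,0],[0.135,-0.57,-0.21,0,0,0,0],[0.145,-0.61,-0.23,0,0,0,0]]'
python3 - <<'E'
from h import *
f=grab_frame('scene');A=f['color'][230:340,330:530,::-1];g=grab_frame('top')['color'][140:250,120:320,::-1]
cv2.imwrite('pics/s3.png',cv2.resize(np.vstack([A,g]),None,fx=2.7,fy=2.7))
E
```

```text
clock: 18.2
tool_pos: [0.508, 0.3628, 0.0792]
eef_rot: [0.507, 0.643, -0.357, 0.449]
ft_force: [-0.6, 1.0, 0.8]
width: 0.997
clock: 19.2
tool_pos: [0.5226, 0.3014, 0.0568]
eef_rot: [0.508, 0.643, -0.357, 0.449]
ft_force: [0.2, 0.3, -0.3]
width: 0.997
```

View pics/s3.png

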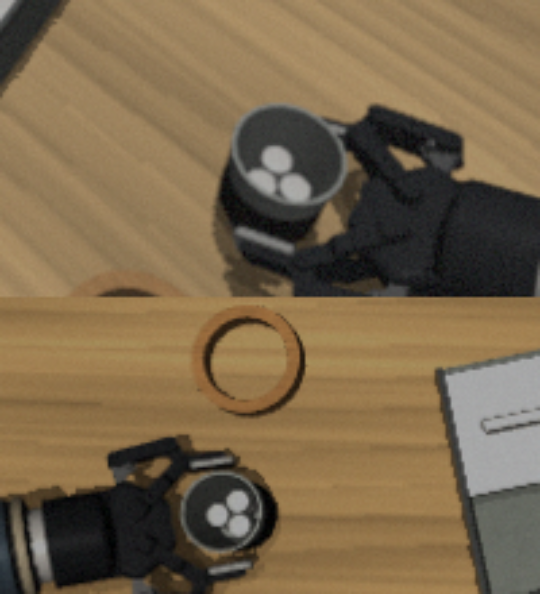

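The pads straddle the cup sleeve, with all six slugs still in the cup. Closing and lifting.

```bash

python3 -m pendant '[[0,0,0,0,0,0,0.15],[0,0,0,0,0,0,0.3],[0,0,0,0,0,0,0.6],[0,0,0,0,0,0,1],[0,0,0,0,0,0,1],[0,0,0,0,0,0,1],[0,0,0,0,0,0,1],[0,0,0,0,0,0,1]]'
python3 -m pendant '[[0,0,0.03,0,0,0,1],[0,0,0.1,0,0,0,1],[0,0,0.2,0,0,0,1],[0,0,0.35,0,0,0,1],[0,0,0.5,0,0,0,1],[0,0,0.65,0,0,0,1],[0,0,0.8,0,0,0,1],[0,0,0.9,0,0,0,1]]'
python3 - <<'E'
from h import *
f=grab_frame('scene');A=f['color'][210:340,360:560,::-1];g=grab_frame('top')['color'][170:270,120:320,::-1]
cv2.imwrite('pics/s4.png',cv2.resize(np.vstack([A,g]),None,fx=2.6,fy=2.6))
E
```

```text
clock: 20.3
tool_pos: [0.5227, 0.302, 0.0571]
eef_rot: [0.508, 0.643, -0.357, 0.449]
ft_force: [-0.9, 3.8, 4.4]
width: 0.754
clock: 21.3
tool_pos: [0.5226, 0.3019, 0.1481]
eef_rot: [0.508, 0.643, -0.357, 0.449]
ft_force: [-0.4, -0.0, -2.6]
width: 0.745
```

View pics/s4.png

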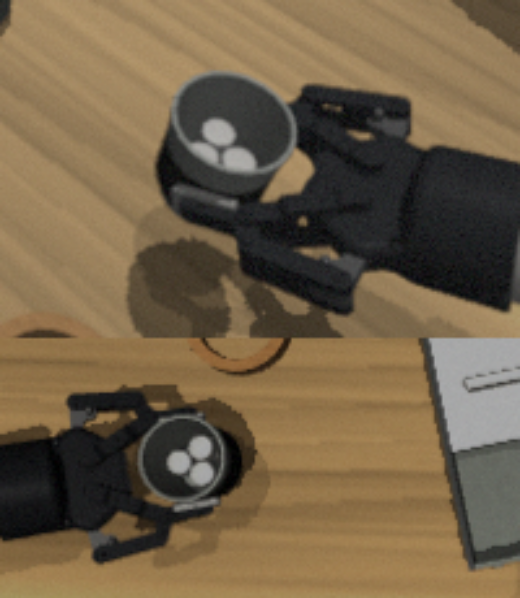

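```bash
cat > s3.py <<'E'
from s2 import *
from station import observe
o=observe(); t0=o['tool_pos']; m0=R.from_quat(o['eef_rot']); q=o['joint_pos']
Wp=[('A',t0+[0,-.1,.06],m0),('B',t0+[-.03,-.2,.06],m0)]
for ph,z in((40,.15),(80,.135),(100,.115),(120,.095),(140,.092),(160,.092)):
    t,m,tt=pour(np.radians(ph),bx(-.075,.01,z)); Wp.append((f'p{ph} tilt{tt:.0f}',t,m))
for n,t,m in Wp:
    rv=(m*m0.inv()).as_rotvec(); em=0
    for k in range(1,7):
        q,e=ik(t0+(t-t0)*k/6,R.from_rotvec(rv*k/6)*m0,q,.05); em=max(e,em)
    print(n,t.round(3),'d',((t-t0)*10).round(2),'turn',(rv/np.pi).round(3),q.round(2),round(em,2)); t0,m0=t,m
E
python3 s3.py; python3 - <<'E'
from h import *
W=np.load('top0.npy')
f=grab_frame('top'); W=cloud(f); P=W[170:270,120:260].reshape(-1,3); p=P[(P[:,2]>.155)&(P[:,2]<.185)&(P[:,1]<.295)]
c,r=cv2.minEnclosingCircle((p[:,:2]*1000).astype(np.float32)); print(c,r)
A=np.c_[p[:,:2]-p[:,:2].mean(0),np.ones(len(p))]; print(np.linalg.lstsq(A,p[:,2],rcond=None)[0],len(p))
E
```

```text
A [0.523 0.202 0.208] d [ 0.  -1.   0.6] turn [0. 0. 0.] [-1.36  1.16  0.99  1.74  0.28  1.08 -0.51] 0.0
B [0.493 0.102 0.208] d [-0.3 -1.   0. ] turn [0. 0. 0.] [-1.35  1.13  1.03  1.99  0.35  0.83 -0.55] 0.0
p40 tilt37 [0.433 0.011 0.156] d [-0.6  -0.91 -0.52] turn [-0.048  0.203  0.076] [-1.26  1.14  0.88  2.27  0.64  0.58 -0.27] 0.0
p80 tilt74 [0.44  0.005 0.175] d [ 0.06 -0.06  0.19] turn [-0.048  0.203  0.076] [-1.16  1.01  0.73  2.26  0.83  0.73  0.25] 0.0
p100 tilt92 [0.45  0.006 0.17 ] d [ 0.1   0.01 -0.06] turn [-0.024  0.102  0.038] [-1.1   0.98  0.63  2.23  0.89  0.8   0.53] 0.0
p120 tilt109 [0.463 0.01  0.16 ] d [ 0.13  0.04 -0.1 ] turn [-0.024  0.102  0.038] [-1.04  0.97  0.54  2.2   0.92  0.87  0.84] 0.0
p140 tilt124 [0.475 0.017 0.163] d [0.12 0.07 0.03] turn [-0.024  0.102  0.038] [-0.99  0.94  0.46  2.16  0.94  0.95  1.18] 0.0
p160 tilt135 [0.482 0.025 0.165] d [0.07 0.08 0.02] turn [-0.024  0.102  0.038] [-0.94  0.92  0.38  2.13  0.96  1.03  1.52] 0.0
(522.12939453125, 281.117919921875) 64.94558715820312
[ 0.03575013 -0.07339616  0.16465284] 446
```

```bash

python3 -m pendant '[[0,-0.06,0.1,0,0,0,1],[0,-0.17,0.2,0,0,0,1],[0,-0.3,0.3,0,0,0,1],[0,-0.45,0.4,0,0,0,1],[0,-0.6,0.5,0,0,0,1],[0,-0.74,0.56,0,0,0,1],[0,-0.87,0.6,0,0,0,1],[0,-1,0.6,0,0,0,1]]'
python3 -m pendant '[[-0.03,-0.13,0,0,0,0,1],[-0.07,-0.26,0,0,0,0,1],[-0.11,-0.4,0,0,0,0,1],[-0.15,-0.53,0,0,0,0,1],[-0.19,-0.66,0,0,0,0,1],[-0.23,-0.78,0,0,0,0,1],[-0.27,-0.9,0,0,0,0,1],[-0.3,-1,0,0,0,0,1]]'
python3 -m pendant '[[-0.07,-0.11,-0.03,-0.006,0.025,0.01,1],[-0.15,-0.23,-0.08,-0.012,0.05,0.019,1],[-0.22,-0.34,-0.14,-0.018,0.076,0.029,1],[-0.3,-0.46,-0.2,-0.024,0.102,0.038,1],[-0.37,-0.57,-0.28,-0.03,0.127,0.048,1],[-0.45,-0.68,-0.36,-0.036,0.152,0.057,1],[-0.53,-0.8,-0.44,-0.042,0.178,0.067,1],[-0.6,-0.91,-0.52,-0.048,0.203,0.076,1]]'
python3 -m pendant '[[0.01,-0.01,0.02,-0.006,0.025,0.01,1],[0.02,-0.02,0.05,-0.012,0.05,0.019,1],[0.02,-0.02,0.07,-0.018,0.076,0.029,1],[0.03,-0.03,0.1,-0.024,0.102,0.038,1],[0.04,-0.04,0.12,-0.03,0.127,0.048,1],[0.05,-0.05,0.14,-0.036,0.152,0.057,1],[0.05,-0.05,0.17,-0.042,0.178,0.067,1],[0.06,-0.06,0.19,-0.048,0.203,0.076,1]]'
python3 - <<'E'
from h import *
f=grab_frame('scene');A=f['color'][110:300,260:460,::-1];g=grab_frame('top')['color'][140:290,220:420,::-1]
cv2.imwrite('pics/s5.png',cv2.resize(np.vstack([A,g]),None,fx=1.75,fy=1.75))
E
python3 s3.py | grep -E 'p(100|120)'
```

```text
clock: 22.45
tool_pos: [0.5225, 0.2011, 0.207]
eef_rot: [0.508, 0.643, -0.357, 0.449]
ft_force: [-0.3, -0.3, -3.6]
width: 0.746
clock: 23.45
tool_pos: [0.4922, 0.1011, 0.2069]
eef_rot: [0.508, 0.643, -0.357, 0.449]
ft_force: [1.0, -0.1, -2.7]
width: 0.749
clock: 24.45
tool_pos: [0.4321, 0.0103, 0.1543]
eef_rot: [0.255, 0.778, -0.49, 0.299]
ft_force: [1.1, -0.7, -1.9]
width: 0.749
clock: 25.45
tool_pos: [0.4384, 0.0047, 0.1736]
eef_rot: [-0.027, 0.819, -0.562, 0.114]
ft_force: [0.1, -0.3, -2.3]
width: 0.746
p100 tilt92 [0.45  0.006 0.17 ] d [ 0.1   0.01 -0.06] turn [-0.024  0.102  0.038] [-0.14  1.01 -0.89  2.2   1.14  1.93 -0.01] 0.0
p120 tilt109 [0.463 0.01  0.16 ] d [ 0.13  0.04 -0.1 ] turn [-0.024  0.102  0.038] [-0.15  1.02 -0.87  2.17  1.16  1.93  0.37] 0.0
```

View pics/s5.png

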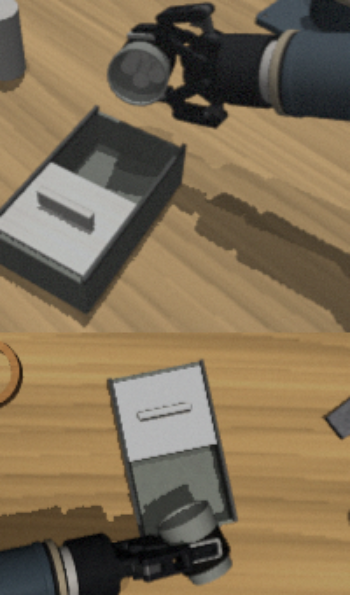

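```bash

python3 -m pendant '[[0.01,0,-0.01,-0.003,0.013,0.005,1],[0.02,0,-0.01,-0.006,0.025,0.01,1],[0.04,0,-0.02,-0.009,0.038,0.014,1],[0.05,0.01,-0.03,-0.012,0.051,0.019,1],[0.06,0.01,-0.04,-0.015,0.064,0.024,1],[0.08,0.01,-0.05,-0.018,0.077,0.029,1],[0.09,0.01,-0.05,-0.021,0.09,0.033,1],[0.1,0.01,-0.06,-0.024,0.102,0.038,1]]'
python3 -m pendant '[[0.02,0.01,-0.02,-0.003,0.013,0.005,1],[0.04,0.01,-0.03,-0.006,0.025,0.01,1],[0.05,0.02,-0.05,-0.009,0.038,0.014,1],[0.07,0.02,-0.06,-0.012,0.051,0.019,1],[0.08,0.03,-0.07,-0.015,0.064,0.024,1],[0.1,0.03,-0.08,-0.018,0.077,0.029,1],[0.12,0.04,-0.1,-0.021,0.09,0.033,1],[0.13,0.04,-0.1,-0.024,0.102,0.038,1]]'
python3 -m pendant '[[0.02,0.01,0,-0.003,0.013,0.005,1],[0.03,0.02,0.01,-0.006,0.025,0.01,1],[0.05,0.03,0.01,-0.009,0.038,0.014,1],[0.06,0.04,0.02,-0.012,0.051,0.019,1],[0.08,0.05,0.02,-0.015,0.064,0.024,1],[0.09,0.06,0.03,-0.018,0.077,0.029,1],[0.11,0.07,0.03,-0.021,0.09,0.033,1],[0.12,0.07,0.03,-0.024,0.102,0.038,1]]'
python3 - <<'E'
from h import *
f=grab_frame('scene');A=f['color'][110:300,260:460,::-1];g=grab_frame('top')['color'][140:290,220:420,::-1]
cv2.imwrite('pics/s6.png',cv2.resize(np.vstack([A,g]),None,fx=1.75,fy=1.75))
print(observe()['ft_force'])
E
python3 s3.py | grep -E 'p(140|160)'
```

```text
clock: 26.55
tool_pos: [0.4486, 0.0059, 0.1678]
eef_rot: [-0.168, 0.802, -0.574, 0.015]
ft_force: [-0.4, 0.4, -2.6]
width: 0.746
clock: 27.55
tool_pos: [0.4617, 0.0099, 0.1578]
eef_rot: [-0.305, 0.76, -0.567, -0.085]
ft_force: [0.7, -0.1, -2.7]
width: 0.746
clock: 28.55
tool_pos: [0.4736, 0.0167, 0.1611]
eef_rot: [-0.432, 0.696, -0.544, -0.183]
ft_force: [0.6, 0.4, -1.3]
width: 0.749
[-0.51221917 -0.52925191 -1.71574071]
p140 tilt124 [0.475 0.017 0.163] d [0.12 0.07 0.03] turn [-0.024  0.102  0.038] [-0.15  1.02 -0.85  2.13  1.18  1.93  0.76] 0.0
p160 tilt135 [0.482 0.025 0.165] d [0.07 0.08 0.02] turn [-0.024  0.102  0.038] [-0.17  1.01 -0.84  2.1   1.18  1.93  1.13] 0.0
```

View pics/s6.png

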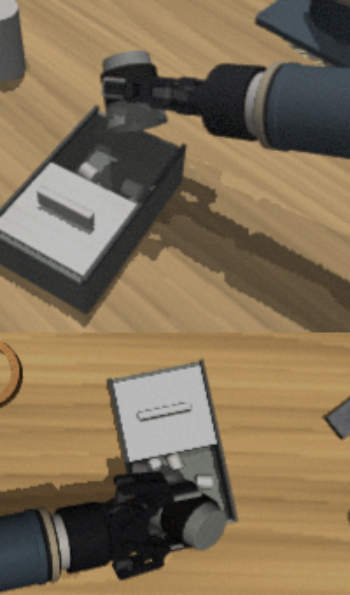

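Slugs are in the compartment and none are outside it. One more tilt, with a small shake.

```bash

python3 -m pendant '[[0.01,0.02,0.01,-0.005,0.02,0.008,1],[0.03,0.04,0.03,-0.01,0.041,0.015,1],[0.05,0.05,0.03,-0.015,0.064,0.024,1],[0.06,0.06,0.04,-0.02,0.085,0.032,1],[0.07,0.08,0.12,-0.024,0.102,0.038,1],[0.07,0.08,0.04,-0.024,0.102,0.038,1],[0.07,0.08,0.12,-0.024,0.102,0.038,1],[0.07,0.08,0.04,-0.024,0.102,0.038,1]]'
python3 -m pendant '[[0,0,0.08,0,0,0,1],[0,0,0.2,0,0,0,1],[-0.01,0.05,0.3,0.01,-0.04,-0.016,1],[-0.02,0.1,0.4,0.019,-0.081,-0.03,1],[-0.03,0.15,0.5,0.029,-0.122,-0.046,1],[-0.04,0.2,0.55,0.038,-0.163,-0.061,1],[-0.05,0.25,0.6,0.048,-0.203,-0.076,1],[-0.05,0.3,0.6,0.058,-0.244,-0.091,1]]'
python3 -m pendant '[[0,0.1,0,0.01,-0.04,-0.016,1],[0,0.2,0,0.019,-0.081,-0.03,1],[0,0.3,0,0.029,-0.122,-0.046,1],[0,0.4,0,0.038,-0.163,-0.061,1],[0,0.5,0,0.048,-0.203,-0.076,1],[0,0.6,0,0.058,-0.244,-0.091,1],[0,0.75,0,0.072,-0.305,-0.114,1],[0,0.9,0,0.077,-0.325,-0.122,1]]'
python3 - <<'E'
from h import *
f=grab_frame('scene');A=f['color'][110:300,260:460,::-1];g=grab_frame('top')['color'][140:290,170:370,::-1]
cv2.imwrite('pics/s7.png',cv2.resize(np.vstack([A,g]),None,fx=1.75,fy=1.75))
print(observe()['ft_force'])
from s2 import *
o=observe(); t0=o['tool_pos']; m0=R.from_quat(o['eef_rot'])
print(((np.array([.5226,.3019,.0571])-t0)*10).round(3),((R.from_quat([.508,.643,-.357,.449])*m0.inv()).as_rotvec()/np.pi).round(4),o['joint_pos'].round(2))
E
```

```text
clock: 29.65
tool_pos: [0.4805, 0.0247, 0.1653]
eef_rot: [-0.545, 0.611, -0.504, -0.274]
ft_force: [-0.1, 0.6, -1.3]
width: 0.745
clock: 30.65
tool_pos: [0.4753, 0.0548, 0.226]
eef_rot: [-0.249, 0.781, -0.571, -0.043]
ft_force: [-0.2, 0.4, -1.8]
width: 0.747
clock: 31.65
tool_pos: [0.4751, 0.1453, 0.2255]
eef_rot: [0.203, 0.794, -0.507, 0.266]
ft_force: [0.7, -0.5, -0.7]
width: 0.75
[-0.15232411  0.16196128 -0.50059159]
[ 0.47   1.554 -1.679] [ 0.0572 -0.2441 -0.0931] [-1.32  0.98  0.8   1.94  0.52  1.05  0.07]
```

View pics/s7.png

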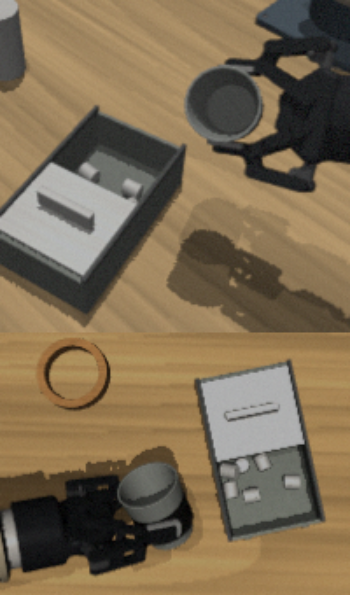

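The cup is empty, and all six slugs lie on the compartment floor in the top crop, at about (229,470), (243,465), (263,461), (231,490), (251,495) and (292,481). Putting the cup back where it stood.

```bash

python3 -m pendant '[[0.03,0.1,0,0.007,-0.031,-0.012,1],[0.06,0.2,0,0.014,-0.061,-0.023,1],[0.09,0.3,0,0.021,-0.092,-0.035,1],[0.12,0.4,0,0.029,-0.122,-0.047,1],[0.15,0.5,-0.02,0.036,-0.153,-0.058,1],[0.18,0.6,-0.05,0.043,-0.183,-0.07,1],[0.21,0.7,-0.08,0.05,-0.214,-0.081,1],[0.24,0.78,-0.1,0.057,-0.244,-0.093,1]]'
python3 -m pendant '[[0.03,0.1,-0.05,0,0,0,1],[0.06,0.2,-0.12,0,0,0,1],[0.09,0.3,-0.2,0,0,0,1],[0.12,0.4,-0.3,0,0,0,1],[0.15,0.5,-0.4,0,0,0,1],[0.18,0.6,-0.5,0,0,0,1],[0.21,0.7,-0.6,0,0,0,1],[0.23,0.77,-0.7,0,0,0,1]]'
python3 -m pendant '[[0,0,-0.15,0,0,0,1],[0,0,-0.3,0,0,0,1],[0,0,-0.45,0,0,0,1],[0,0,-0.58,0,0,0,1],[0,0,-0.7,0,0,0,1],[0,0,-0.78,0,0,0,1],[0,0,-0.82,0,0,0,1],[0,0,-0.82,0,0,0,1]]'
python3 - <<'E'
from h import *
f=grab_frame('scene');A=f['color'][220:340,350:550,::-1];F=grab_frame('top');g=F['color'][160:260,120:320,::-1]
cv2.imwrite('pics/s8.png',cv2.resize(np.vstack([A,g]),None,fx=2.6,fy=2.6))
W=cloud(F); P=W[190:260,185:240].reshape(-1,3); p=P[(P[:,2]>.076)&(P[:,2]<.1)]
print(p.shape,np.percentile(p[:,2],[5,50,95]),observe()['ft_force'])
E
```

```text
clock: 32.75
tool_pos: [0.4992, 0.2223, 0.2152]
eef_rot: [0.509, 0.642, -0.358, 0.448]
ft_force: [-0.4, -0.3, -1.3]
width: 0.747
clock: 33.75
tool_pos: [0.5227, 0.3006, 0.1441]
eef_rot: [0.508, 0.643, -0.358, 0.448]
ft_force: [-0.5, -0.0, -1.3]
width: 0.752
clock: 34.75
tool_pos: [0.5226, 0.2999, 0.0629]
eef_rot: [0.508, 0.643, -0.358, 0.448]
ft_force: [-0.7, -0.5, -1.6]
width: 0.742
(212, 3) [0.07724403 0.08499615 0.08853983] [ 0.53778725 -0.10281466 -1.26968788]
```

View pics/s8.png

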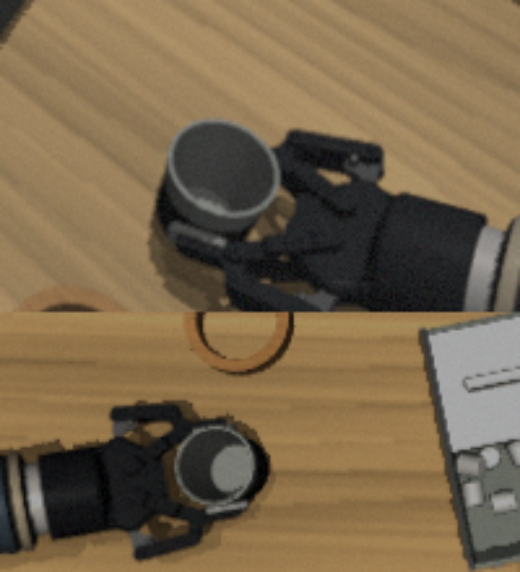

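The cup hangs upright about 5 mm above the bench, and the six slugs are still in the box. Lowering and releasing.

```bash

python3 -m pendant '[[0,0,-0.01,0,0,0,1],[0,0,-0.02,0,0,0,1],[0,0,-0.03,0,0,0,1],[0,0,-0.04,0,0,0,1],[0,0,-0.05,0,0,0,1],[0,0,-0.055,0,0,0,1],[0,0,-0.055,0,0,0,1],[0,0,-0.055,0,0,0,1]]'
```

```text
clock: 35.85
tool_pos: [0.5225, 0.2999, 0.0574]
eef_rot: [0.508, 0.643, -0.358, 0.448]
ft_force: [0.2, -0.6, -1.6]
width: 0.747
```

```bash

python3 -m pendant '[[0,0,-0.005,0,0,0,1],[0,0,-0.01,0,0,0,1],[0,0,-0.015,0,0,0,1],[0,0,-0.015,0,0,0,1],[0,0,-0.015,0,0,0,1],[0,0,-0.015,0,0,0,1],[0,0,-0.015,0,0,0,1],[0,0,-0.015,0,0,0,1]]'
python3 -m pendant '[[0,0,0,0,0,0,0.24],[0,0,0,0,0,0,0.22],[0,0,0,0,0,0,0.2],[0,0,0,0,0,0,0.15],[0,0,0,0,0,0,0.1],[0,0,0,0,0,0,0],[0,0,0,0,0,0,0],[0,0,0,0,0,0,0]]'
python3 - <<'E'
from h import *
F=grab_frame('top')
W=cloud(F); P=W[190:260,185:240].reshape(-1,3); p=P[(P[:,2]>.07)&(P[:,2]<.1)]
c=cv2.minEnclosingCircle((p[:,:2]*1000).astype(np.float32)); print(c,np.percentile(p[:,2],[5,50,95]))
A=np.c_[p[:,:2]-p[:,:2].mean(0),np.ones(len(p))]; print(np.linalg.lstsq(A,p[:,2],rcond=None)[0],len(p))
E
```

```text
clock: 36.85
tool_pos: [0.5225, 0.2998, 0.0571]
eef_rot: [0.508, 0.642, -0.358, 0.449]
ft_force: [-3.3, 2.6, 6.1]
width: 0.746
clock: 37.85
tool_pos: [0.5225, 0.2999, 0.0559]
eef_rot: [0.508, 0.643, -0.358, 0.448]
ft_force: [0.8, 0.7, -0.6]
width: 0.999
((506.1407470703125, 261.7020568847656), 62.677589416503906) [0.07086981 0.07870562 0.08234226]
[ 0.03617888 -0.03605852  0.07754404] 216
```

```bash

python3 -m pendant '[[-0.01,0.04,0.015,0,0,0,0],[-0.03,0.12,0.045,0,0,0,0],[-0.05,0.21,0.08,0,0,0,0],[-0.08,0.33,0.12,0,0,0,0],[-0.1,0.42,0.16,0,0,0,0],[-0.13,0.54,0.2,0,0,0,0],[-0.16,0.66,0.24,0,0,0,0],[-0.18,0.75,0.28,0,0,0,0]]'
python3 -m pendant '[[0,0,0.1,0,0,0,0],[0,0,0.25,0,0,0,0],[0,0,0.4,0,0,0,0],[0,0,0.55,0,0,0,0],[0,0,0.7,0,0,0,0],[0,0,0.85,0,0,0,0],[0,0,0.95,0,0,0,0],[0,0,1,0,0,0,0]]'
python3 - <<'E'
from h import *
F=grab_frame('top'); W=cloud(F)
def reg(u0,u1,v0,v1,z0,z1):
    P=W[v0:v1,u0:u1].reshape(-1,3); return P[(P[:,2]>z0)&(P[:,2]<z1)]
p=reg(185,240,190,260,.07,.09); print('cup',cv2.minEnclosingCircle((p[:,:2]*1000).astype(np.float32)),np.percentile(p[:,2],[5,50,95]))
rib=reg(270,365,145,270,0.08,0.1); r=cv2.minAreaRect((rib[:,:2]*1000).astype(np.float32)); print('rib',r)
from s2 import *
o=observe(); t0=o['tool_pos']; m0=R.from_quat(o['eef_rot']); q=o['joint_pos']
t=bx(.05,0,.25); m=side(psi,0,1)[1]; a=np.array([0,0,-1.]); m=R.from_matrix(np.c_[np.cross(ex,a),ex,a])
rv=(m*m0.inv()).as_rotvec(); print(t,t0,((t-t0)*10).round(2),rv/np.pi)
for k in range(1,9):
    q,e=ik(t0+(t-t0)*k/8,R.from_rotvec(rv*k/8)*m0,q,.05); print(round(e,2),end=' ')
print(q.round(2))
E
```

```text
clock: 38.9
tool_pos: [0.5043, 0.3759, 0.0841]
eef_rot: [0.508, 0.643, -0.358, 0.448]
ft_force: [0.3, 0.5, 0.3]
width: 1.0
clock: 39.9
tool_pos: [0.5045, 0.375, 0.1845]
eef_rot: [0.508, 0.643, -0.358, 0.448]
ft_force: [0.0, 0.0, 0.7]
width: 0.999
cup ((533.06396484375, 251.7344207763672), 35.33452606201172) [0.07121479 0.07903282 0.08264539]
rib ((617.8049926757812, 0.2076263427734375), (10.548247337341309, 69.52340698242188), 12.654501914978027)
[6.18648887e-01 4.49454130e-05 2.50000000e-01] [0.50462881 0.37494002 0.18486781] [ 1.14 -3.75  0.65] [3.78503335e-01 8.79410313e-02 1.57876834e-04]
0.0 0.0 0.0 0.0 0.0 0.0 0.0 0.0 [-0.36  0.58  0.47  1.68 -0.31  0.96  0.45]
```

```bash

python3 -m pendant '[[0.03,-0.11,0.15,0.012,0.003,0,0],[0.07,-0.23,0.3,0.024,0.005,0,0],[0.1,-0.35,0.4,0.036,0.008,0,0],[0.14,-0.47,0.5,0.047,0.011,0,0],[0.18,-0.59,0.6,0.059,0.014,0,0],[0.21,-0.7,0.65,0.071,0.017,0,0],[0.25,-0.82,0.7,0.083,0.019,0,0],[0.285,-0.94,0.7,0.095,0.022,0,0]]'
python3 -m pendant '[[0.03,-0.11,0,0.012,0.003,0,0],[0.07,-0.23,0.1,0.024,0.005,0,0],[0.1,-0.35,0.1,0.036,0.008,0,0],[0.14,-0.47,0.2,0.047,0.011,0,0],[0.18,-0.59,0.2,0.059,0.014,0,0],[0.21,-0.7,0.3,0.071,0.017,0,0],[0.25,-0.82,0.3,0.083,0.019,0,0],[0.285,-0.94,0.3,0.095,0.022,0,0]]'
python3 -m pendant '[[0.03,-0.11,0,0.012,0.003,0,0],[0.07,-0.23,0,0.024,0.005,0,0],[0.1,-0.35,0,0.036,0.008,0,0],[0.14,-0.47,0,0.047,0.011,0,0],[0.18,-0.59,0,0.059,0.014,0,0],[0.21,-0.7,0,0.071,0.017,0,0],[0.25,-0.82,0,0.083,0.019,0,0],[0.285,-0.94,0,0.095,0.022,0,0]]'
python3 -m pendant '[[0.03,-0.11,0,0.012,0.003,0,0],[0.07,-0.23,0,0.024,0.005,0,0],[0.1,-0.35,0,0.036,0.008,0,0],[0.14,-0.47,0,0.047,0.011,0,0],[0.18,-0.59,-0.1,0.059,0.014,0,0],[0.21,-0.7,-0.2,0.071,0.017,0,0],[0.25,-0.82,-0.3,0.083,0.019,0,0],[0.285,-0.93,-0.4,0.094,0.022,0,0]]'
cat > s4.py <<'E'
from s2 import *
from station import observe
o=observe(); t0=o['tool_pos']; m0=R.from_quat(o['eef_rot']); a=np.array([0,0,-1.]); m=R.from_matrix(np.c_[np.cross(ex,a),ex,a])
print(t0,((bx(.05,0,.15)-t0)*10).round(3),((m*m0.inv()).as_rotvec()/np.pi).round(4))
E
python3 s4.py
```

```text
clock: 40.95
tool_pos: [0.5333, 0.2801, 0.2541]
eef_rot: [0.557, 0.704, -0.275, 0.344]
ft_force: [-0.2, 1.0, -0.4]
width: 1.005
clock: 41.95
tool_pos: [0.5617, 0.1861, 0.2839]
eef_rot: [0.592, 0.749, -0.186, 0.233]
ft_force: [-0.4, 0.3, -0.4]
width: 1.003
clock: 42.95
tool_pos: [0.5902, 0.092, 0.2839]
eef_rot: [0.613, 0.776, -0.093, 0.117]
ft_force: [0.7, -1.0, -0.1]
width: 1.004
clock: 43.95
tool_pos: [0.6186, -0.0012, 0.2437]
eef_rot: [0.62, 0.784, 0.001, -0.001]
ft_force: [0.4, 0.6, -0.2]
width: 1.0
[ 0.61862011 -0.00124684  0.24373225] [ 0.     0.013 -0.937] [-0.0009 -0.      0.0002]
```

```bash

python3 -m pendant '[[0,0.01,-0.12,0,0,0,0],[0,0.01,-0.25,0,0,0,0],[0,0.01,-0.4,0,0,0,0],[0,0.01,-0.55,0,0,0,0],[0,0.01,-0.7,0,0,0,0],[0,0.01,-0.82,0,0,0,0],[0,0.01,-0.9,0,0,0,0],[0,0.01,-0.93,0,0,0,0]]' &&
python3 -m pendant '[[0,0,0,0,0,0,0.3],[0,0,0,0,0,0,0.5],[0,0,0,0,0,0,0.7],[0,0,0,0,0,0,0.85],[0,0,0,0,0,0,1],[0,0,0,0,0,0,1],[0,0,0,0,0,0,1],[0,0,0,0,0,0,1]]'
python3 s4.py
python3 -m pendant '[[-0.05,-0.012,0,0,0,0,1],[-0.12,-0.028,0,0,0,0,1],[-0.2,-0.047,0,0,0,0,1],[-0.28,-0.066,0,0,0,0,1],[-0.36,-0.085,0,0,0,0,1],[-0.44,-0.104,0,0,0,0,1],[-0.52,-0.123,0,0,0,0,1],[-0.58,-0.138,0,0,0,0,1]]'
```

```text
clock: 44.95
tool_pos: [0.6185, 0.0008, 0.1504]
eef_rot: [0.62, 0.784, 0.0, -0.001]
ft_force: [-0.1, -0.4, -0.6]
width: 0.998
clock: 45.95
tool_pos: [0.6187, 0.0009, 0.1513]
eef_rot: [0.62, 0.784, 0.0, -0.0]
ft_force: [-0.2, 1.1, 5.2]
width: 0.098
[0.61873136 0.00092881 0.15129183] [-0.001 -0.009 -0.013] [-0.0004 -0.      0.    ]
clock: 46.95
tool_pos: [0.5601, -0.0131, 0.1513]
eef_rot: [0.62, 0.784, 0.0, -0.0]
ft_force: [4.7, 1.3, 5.8]
width: 0.096
```

```bash

python3 -m pendant '[[-0.05,-0.012,0,0,0,0,1],[-0.11,-0.026,0,0,0,0,1],[-0.18,-0.043,0,0,0,0,1],[-0.25,-0.059,0,0,0,0,1],[-0.31,-0.074,0,0,0,0,1],[-0.36,-0.085,0,0,0,0,1],[-0.39,-0.093,0,0,0,0,1],[-0.4,-0.095,0,0,0,0,1]]'
python3 -m pendant '[[-0.005,-0.001,0,0,0,0,1],[-0.01,-0.002,0,0,0,0,1],[-0.015,-0.004,0,0,0,0,1],[-0.02,-0.005,0,0,0,0,1],[-0.025,-0.006,0,0,0,0,1],[-0.03,-0.007,0,0,0,0,1],[-0.03,-0.007,0,0,0,0,1],[-0.03,-0.007,0,0,0,0,1]]'
```

```text
clock: 47.95
tool_pos: [0.5202, -0.0226, 0.1512]
eef_rot: [0.62, 0.784, 0.0, -0.0]
ft_force: [3.0, 1.4, 6.3]
width: 0.098
clock: 48.95
tool_pos: [0.518, -0.0231, 0.1512]
eef_rot: [0.62, 0.785, 0.001, 0.0]
ft_force: [6.3, 2.4, 3.7]
width: 0.094
```

```bash

python3 -m pendant '[[-0.005,-0.001,0,0,0,0,1],[-0.01,-0.002,0,0,0,0,1],[-0.015,-0.004,0,0,0,0,1],[-0.02,-0.005,0,0,0,0,1],[-0.02,-0.005,0,0,0,0,1],[-0.02,-0.005,0,0,0,0,1],[-0.02,-0.005,0,0,0,0,1],[-0.02,-0.005,0,0,0,0,1]]'
```

```text
clock: 49.95
tool_pos: [0.5177, -0.0231, 0.1513]
eef_rot: [0.62, 0.785, 0.002, 0.001]
ft_force: [12.6, 3.3, -4.5]
width: 0.094
```

The cover is against its stop: a further 2 mm of command moved it 0.3 mm and the force rose to 13 N. Releasing and lifting.

```bash

python3 -m pendant '[[0.01,0.002,0,0,0,0,1],[0.015,0.004,0,0,0,0,1],[0.015,0.004,0,0,0,0,0.85],[0.015,0.004,0,0,0,0,0.7],[0.015,0.004,0,0,0,0,0.5],[0.015,0.004,0,0,0,0,0.3],[0.015,0.004,0,0,0,0,0],[0.015,0.004,0,0,0,0,0]]'
python3 -m pendant '[[0,0,0,0,0,0,0],[0,0,0,0,0,0,0],[0,0,0.08,0,0,0,0],[0,0,0.2,0,0,0,0],[0,0,0.4,0,0,0,0],[0,0,0.6,0,0,0,0],[0,0,0.8,0,0,0,0],[0,0,1,0,0,0,0]]'
python3 -m pendant '[[0,0,0.1,0,0,0,0],[0,-0.1,0.2,0,0,0,0],[0,-0.2,0.3,0,0,0,0],[0,-0.35,0.4,0,0,0,0],[0,-0.5,0.5,0,0,0,0],[0,-0.65,0.6,0,0,0,0],[0,-0.8,0.6,0,0,0,0],[0,-1,0.6,0,0,0,0]]'
python3 - <<'E'
from h import *
F=grab_frame('top'); f=grab_frame('scene'); S=cloud(f)
C=np.array([.570,-.0115]);yw=np.radians(13.35); ex=np.array([np.cos(yw),np.sin(yw)])
for n,Wx in(('top',cloud(F)),('scene',S)):
    P=Wx.reshape(-1,3); P=P[np.isfinite(P[:,2])]
    k=(np.hypot(P[:,0]-.518,P[:,1]+.024)<.06)&(P[:,2]>.084)&(P[:,2]<.1); r=cv2.minAreaRect((P[k,:2]*1000).astype(np.float32)); print(n,'rib',r,'box x',(np.array(r[0])/1000-C)@ex)
    k=(np.hypot(P[:,0]-.533,P[:,1]-.253)<.06)&(P[:,2]>.074)&(P[:,2]<.09); print('cup',cv2.minEnclosingCircle((P[k,:2]*1000).astype(np.float32)),P[k,2].mean())
cv2.imwrite('pics/s9.png',np.vstack([f['color'][110:330,180:480,::-1],F['color'][120:290,180:480,::-1]]).repeat(1,0))
E
```

```text
clock: 50.95
tool_pos: [0.5169, -0.0232, 0.1509]
eef_rot: [0.62, 0.784, 0.0, -0.001]
ft_force: [0.1, -0.3, 0.6]
width: 0.997
clock: 51.95
tool_pos: [0.517, -0.0233, 0.2525]
eef_rot: [0.62, 0.784, 0.0, -0.0]
ft_force: [0.1, 0.0, -0.0]
width: 0.995
clock: 52.95
tool_pos: [0.517, -0.124, 0.3107]
eef_rot: [0.62, 0.785, 0.0, -0.001]
ft_force: [-1.1, 0.1, 1.0]
width: 1.0
top rib ((517.1594848632812, -23.948898315429688), (10.096101760864258, 69.06419372558594), 13.218807220458984) box x -0.05428708234400231
cup ((532.6754150390625, 251.36248779296875), 35.069969177246094) 0.07948219969941712
scene rib ((519.8334350585938, -22.46820831298828), (10.988944053649902, 69.79763793945312), 13.37473201751709) box x -0.051343498605079384
cup ((534.888916015625, 251.2403564453125), 35.614994049072266) 0.07965990385898297
```

View pics/s9.png

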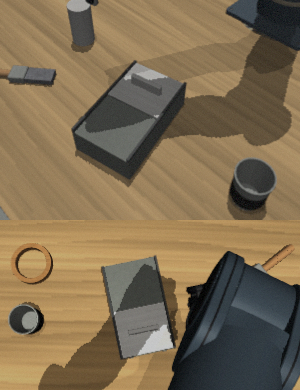

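```bash
python3 -c "
from station import sign_off; print(sign_off())"
```

```text
the job is handed in; nothing more can be done
None
```

I pushed the cover back, poured the six slugs into the compartment, stood the empty cup back on the bench and slid the cover home. I handed the job in at about 53 s of the 72 s; the sign-off gave no verdict.

- **Cover:** I gripped it by the rib for both slides. At the end it was against its stop: a further 2 mm of command moved it only 0.3 mm, and the force rose to about 13 N. The largest commanded step was about 10 mm per 1/8 s, roughly 0.08 m/s, so it was not slammed.
- **Slugs:** After the pour I counted all six on the compartment floor, and the cup was empty.
- **Cup:** It stands at about (0.533, 0.251) m, with its rim at 79.5 mm against the 80 mm expected. The rim shows as a circle of 35 mm radius, so it looks upright; I did not measure its tilt precisely.
- **Bystanders:** The moves were planned clear of the billet, tape and brush. The last pictures show the billet and tape standing undisturbed. The brush was partly hidden by the arm in the top view but shows in the scene view. I did not re-measure their positions.

**Disagreement:** the two cameras put the closed rib at box x -54.3 mm (top) and -51.3 mm (scene), where -54 mm is fully home. The scene camera had read about 2 mm farther out in x from the first pictures, so I trusted the top camera and the contact with the stop.

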